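Sort and nest angle offcuts

TASK

Sort the two long angle offcuts onto the stacks of their own metal in the blue V-rests. First move the brass one out of the red V-rest and nest it V-up, fully home and centred lengthwise, in the brass angle; then turn the dark steel one V-up by setting it in the emptied red rest and letting go, so that it can be taken again by its ends, and nest it likewise in the steel angle. Lay the pieces down, do not drop them, and leave the other things on the bench alone.

Things in the scene. Friction and masses are not known exactly. Their poses are not given: they have to be found in the camera images.
- brass_offcut_center (a point): Loose brass-coloured angle section (two legs at 90 degrees, each 50 mm wide, 8 mm thick), 64 mm long, 0.4 kg; starts seated V-up in the red rest, its ends overhanging. Point: between the legs, mid-length, 22 mm from the corner's outer edge; y along the piece, z from corner out through the V mouth; one leg runs from the corner along -x+z, one along +x+z. 
- steel_offcut_center (a point): Loose dark steel angle section (two legs at 90 degrees, each 50 mm wide, 8 mm thick), 64 mm long, 0.37 kg; starts on the worktop, its +x+z leg flat, pointing away from the robot, its -x+z leg upright. Point: between the legs, mid-length, 22 mm from the corner's outer edge; y along the piece, z from corner out through the V mouth; one leg runs from the corner along -x+z, one along +x+z. 
- brass_base_center (a point): Loose brass-coloured angle section (two legs at 90 degrees, each 50 mm wide, 8 mm thick), 50 mm long, seated V-up in a blue rest: the brass stack. Point: between the legs, mid-length, 22 mm from the corner's outer edge; y along the piece, z from corner out through the V mouth; one leg runs from the corner along -x+z, one along +x+z. A piece nested home has its point 11.3 mm higher.
- steel_base_center (a point): Loose dark steel angle section (two legs at 90 degrees, each 50 mm wide, 8 mm thick), 50 mm long, seated V-up in the other blue rest: the steel stack. Point: between the legs, mid-length, 22 mm from the corner's outer edge; y along the piece, z from corner out through the V mouth; one leg runs from the corner along -x+z, one along +x+z. A piece nested home has its point 11.3 mm higher.
- turning_rest_v (a point): Red fixed V-rest for turning pieces. 36 mm long along its y, V faces 22 mm wide at 45 degrees, open at both ends, on a bolted base plate 90 mm (x) by 46 mm (y). Point at the bottom line of the V, mid-length, 32 mm above the worktop; y along the V, z up; its x points roughly away from the robot.
- steel_rest_v (a point): Blue fixed V-rest that holds the steel stack. 36 mm long along its y, V faces 22 mm wide at 45 degrees, open at both ends, on a bolted base plate 90 mm (x) by 46 mm (y). Point at the bottom line of the V, mid-length, 32 mm above the worktop; y along the V, z up; its x points roughly away from the robot.
- brass_rest_v (a point): Blue fixed V-rest that holds the brass stack. 36 mm long along its y, V faces 22 mm wide at 45 degrees, open at both ends, on a bolted base plate 90 mm (x) by 46 mm (y). Point at the bottom line of the V, mid-length, 32 mm above the worktop; y along the V, z up; its x points roughly away from the robot.
- brass_offcut: The same brass offcut; origin on the outer edge of its corner, mid-length; axes as for its centre.
- steel_offcut: The same steel offcut; origin on the outer edge of its corner, mid-length; axes as for its centre.
- bearing: Bystander, to be left alone: black-sealed ball bearing, ring of 47 mm diameter, 14 mm high. Origin at the centre of its underside.
- flap_disc: Bystander, to be left alone: brown flap disc, 100 mm diameter, 14 mm high. Origin at the centre of its underside.
- wrench: Bystander, to be left alone: open-ended wrench, about 173 x 29 x 5 mm. Origin at the centre of its underside.
- sanding_discs: Bystander, to be left alone: stack of brown sanding discs, 78 mm diameter, 9 mm high. Origin at the centre of its underside.
Things that resemble listed ones, but are neither listed nor needed, are in the scene too. What is shaped like the part that bears brass_rest_v but white is not meant.

How it is judged:
By the outcome, as a careful person would: the job done as asked, in the order asked, and still so for the second after the job is handed in, with the robot touching nothing.
It also fails if it takes over 72 s, if anything falls off the work surface, if the arm or the gripper's body presses on something with over 40 N, if the wrist force passes 120 N, or if a joint passes its speed limit or range.

ROBOT

A 6-joint arm with a two-finger parallel gripper is mounted at the origin on a cart in front of the work surface, level with it; the furniture and walls round the work are solid. World frame = base frame: x ahead of the robot, y to its left, z up, the work surface at z = 0. Lengths are in mm, angles in degrees, forces in N, time in s.
With the tool pointing down it reaches from about 350 to 850 mm from the base axis. Payload 8.1 kg.
Tool frame: the origin (TCP) lies between the finger pads; the fingertips stand 25 mm ahead of it and the grasp point (between the pads) lies 6 mm ahead of it (r.tcp_to_tips is the distance from the TCP to the fingertips, in mm); z points along the fingers, y is the line along which they close (so a half turn about z gives the same grasp; the last joint's range is limited). The gripper opens to 85 mm and grips with 20 to 120 N. Pads are 22 mm wide; open, the fingers measure 114 mm over their backs; the gripper's body (76 mm by 85 mm) begins 54 mm behind the grasp point. The pads swing forward as they close: fully open they stand 13 mm farther back than shut.
Start: joints at [-74.737, 7.471, 85.268, -0, 87.261, -4.893], TCP at [206.773, -563.25, 256.292] pointing down, gripper open.
Joint ranges: [-169.43, 169.43], [-51.17, 129.36], [1.28, 143.12], [-76.62, 256.62], [0, 156.53], [-152.29, 152.29]. Speed limits (degrees/s): [136.94, 136.94, 159.86, 180, 180, 180].

INTERFACE

Orientations are given as [roll, pitch, yaw] about the fixed x, y, z axes, in that order (R = Rz(yaw) Ry(pitch) Rx(roll)).
In Python, from bench import r gives the robot as it stands.
- The arm moves only by the tool apply_moves, never from a script. Its arguments are lists of equal length, an entry for each row: "angular": the turn, a rotation vector about the world's x, y, z in units of 8 degrees (1.0 is 8 degrees), a list of three; "travel": the shift along the world's x, y, z in units of 40 mm (1.0 is 40 mm), a list of three; "jaw": the opening, from 0 (shut) to 1 (fully open). A call has 1 to 20 rows; each row shifts and turns the commanded pose from where the row before left it; what a row does not reach is not made up. A row lasts 1/8 s, in which the tool goes at most 62.5 mm and 10.7 degrees, less where a joint would pass 70% of its speed; a pose out of reach is approached as far as the arm can. A call is refused whole if a number of a shift passes 1 or a number of a turn 1, either way. A call with a gripper value outside its range is refused whole. The fingers move at their own pace and stop on an object; "force" is the grip in N (left out, the last holds). Time passes only in rows, so rows that do not move let the fingers close. It gives the time, the measured TCP pose, the force, the opening and the grip force at its end, in the units of the state.
- r.sense(): the state, without advancing time (a new reading comes with each control period).
- r.snapshot(name): name is "scene" or "top" or "wrist"; returns a dict with "color" (480x640x3 uint8, red, green, blue), "fx", "fy", "cx", "cy" (pixels), "distortion" ([k1, k2, p1, p2, k3] as OpenCV has them; the pictures are not rectified), "R" (3x3) and "t" (3): a world point X has camera coordinates R X + t; the wrist camera has in their place "mount" (4x4, takes a point from camera to tool coordinates, whose origin is the TCP and whose axes are the flange's). Camera axes: x right, y down, z forward; pixel columns grow to the right and rows downward; lengths in mm; the calibration is good to about 2 mm. A picture is of the moment at which its call begins: read the wrist's pose just before it. There is no depth.
- r.hand_in(): hands the job in; it is judged then, once.
The state is a dict: "time": time; "joint_pos": joint angles; "qd": joint speeds; "joint_efforts": joint torques, N m; "tool_pos": TCP position; "tcp_rot": TCP orientation; "ft_force": force on the tool from outside, world axes, zero at the start; "wrist_torque": the same for the moment, N m; "finger_gap": finger opening in mm; "grip_force": force on a finger pad.
Only numpy, scipy, OpenCV 4.12 (cv2) and the standard library are available. Lean on these libraries where they do the work, as an engineer would, in place of code of your own. Each camera call takes 0.05 s, during which the arm holds its last target. There are 200 camera calls.

## Working session

There is one attempt and no reset: what is moved stays moved. The work goes in short steps, Python scripts to look and compute and a tool call to move; the robot and the scene stay as the last step left them, time stands still between calls to the robot, and variables do not carry over. Pictures are saved under pics/ and viewed, at most 10 in all, crops included, and the job is handed in when it is done.

Besides the shell and the picture viewer there is one more tool, called as a command line: name --argument value ..., lists and objects as JSON in quotes. apply_moves: Moves the arm, as the interface text tells. Its arguments: {"type":"object","properties":{"angular":{"type":"array"},"travel":{"type":"array"},"jaw":{"type":"array"},"force":{"type":"number"}},"required":["angular","travel","jaw"]}

```bash
mkdir -p pics; ls; cat > h.py <<'E'
import numpy as np, cv2
from bench import r
def snap(n,f=None):
    s=r.snapshot(n)
    if f: cv2.imwrite('pics/'+f,s['color'][:,:,::-1])
    return s
def K(s): return np.array([[s['fx'],0,s['cx']],[0,s['fy'],s['cy']],[0,0,1.]])
def pose(s,st=None):
    if 'R' in s: return np.array(s['R']),np.array(s['t'])
    from scipy.spatial.transform import Rotation as Ro
    st=st or r.sense()
    T=np.eye(4);T[:3,:3]=Ro.from_euler('xyz',st['tcp_rot'],degrees=True).as_matrix();T[:3,3]=st['tool_pos']
    C=np.linalg.inv(T@np.array(s['mount']));return C[:3,:3],C[:3,3]
def ray(s,px,z,st=None):
    R,t=pose(s,st);d=np.array(s['distortion'],float)
    p=cv2.undistortPoints(np.array(px,float).reshape(-1,1,2),K(s),d).reshape(-1,2)
    v=np.c_[p,np.ones(len(p))]@R; c=-R.T@t
    return c+v*((np.asarray(z)-c[2])/v[:,2])[:,None]
def proj(s,X,st=None):
    R,t=pose(s,st)
    return cv2.projectPoints(np.array(X,float).reshape(-1,1,3),cv2.Rodrigues(R)[0],t,K(s),np.array(s['distortion'],float))[0].reshape(-1,2)
E
python3 - <<'E'
from h import *
print(r.sense()); print(r.tcp_to_tips)
for n in('scene','top'):
    s=snap(n,n+'.png'); R,t=pose(s); print(n,s['fx'],-R.T@t,R[2])
E
```

```text
pics
{'time': 0.0, 'joint_pos': array([-7.47377070e+01,  7.51364282e+00,  8.53315201e+01,  1.06537411e-03,
        8.72607852e+01, -4.89416711e+00]), 'qd': array([-0.03450026, -0.0155027 , -0.02665914,  0.00386496, -0.03908997,
       -0.11027453]), 'joint_efforts': array([-1.09204073e-03, -5.69395924e+01, -5.00563502e+01, -4.06132949e-04,
        1.45513960e-02, -6.89589569e-06]), 'tool_pos': array([ 206.63149094, -562.75062957,  255.23818408]), 'tcp_rot': array([-1.79894529e+02, -1.00991918e-02,  2.01563989e+01]), 'ft_force': array([-0.36935686, -0.00550157,  0.05142362]), 'wrist_torque': array([ 0.0145975 ,  0.00283077, -0.00403782]), 'grip_force': 0.0, 'finger_gap': 85.35001315821212}
25.0
scene 503.6749761518972 [-265.85867009  799.54426783  758.0474104 ] [ 0.630044   -0.59580204 -0.49806073]
top 506.8957471419537 [ 529.88692844  -31.58645063 1141.77609501] [ 0.06539361  0.01920847 -0.99767465]
```

View pics/scene.png

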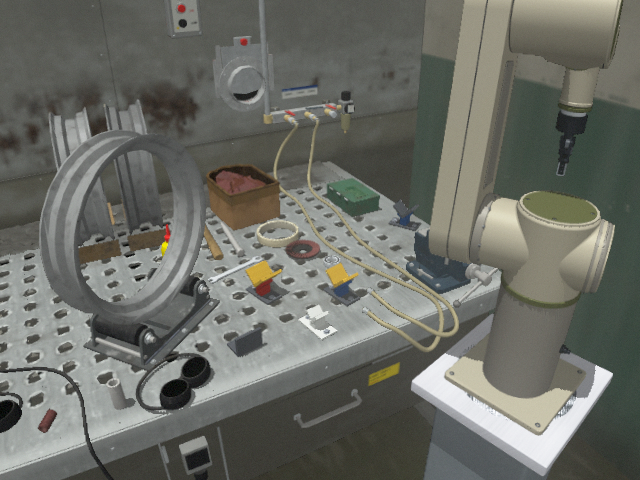

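View pics/top.png

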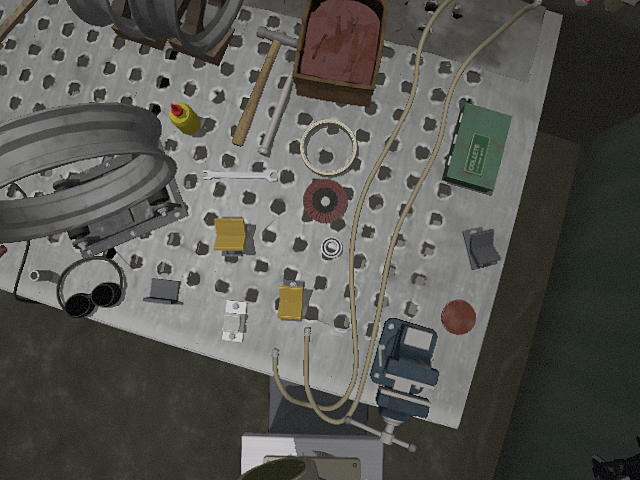

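Candidates: the brass piece at top (230,236) sits in a red rest, so it is the offcut. The brass piece at (290,300) is in a blue rest, so it is the base. The dark piece at (163,291) lies on the bench, so it is the steel offcut. The dark piece at (482,248) is in a blue rest, so it is the steel base. The rest at (234,320) is white and empty, so it is a decoy. I'll confirm these in one enlarged crop.

```bash
python3 - <<'E'
from h import *
a=cv2.imread('pics/top.png');b=cv2.imread('pics/scene.png')
T=[(230,236),(290,300),(163,291),(482,248)]
S=[(265,280),(340,283),(245,340),(405,212)]
f=lambda im,c:cv2.resize(im[c[1]-25:c[1]+25,c[0]-25:c[0]+25],(200,200),interpolation=cv2.INTER_CUBIC)
cv2.imwrite('pics/col.png',np.vstack([np.hstack([f(a,c) for c in T]),np.hstack([f(b,c) for c in S])]))
E
```

```text
(no output)
```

View pics/col.png

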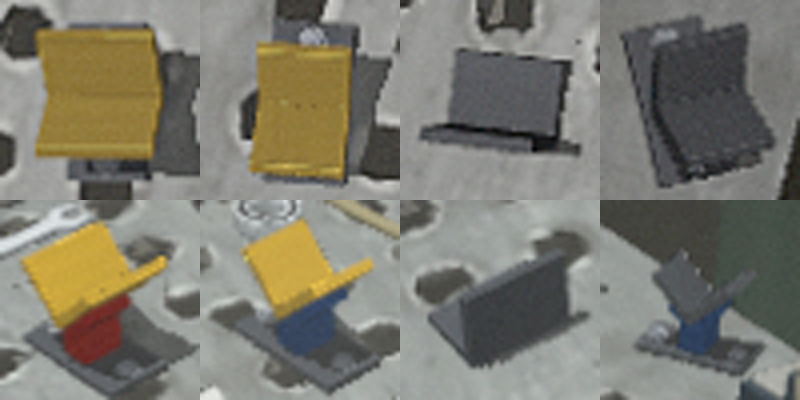

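The crops confirm it: the brass offcut is in the red rest, the brass and steel bases are in blue rests, and the steel offcut lies L-shaped on the bench with its upright leg nearest the robot.

```bash
python3 - <<'E'
from h import *
s=snap('top');hsv=cv2.cvtColor(s['color'],cv2.COLOR_RGB2HSV)
m=cv2.inRange(hsv,(15,120,80),(35,255,255))
cs=cv2.findContours(m,0,2)[0]
for c in cs:
    if cv2.contourArea(c)<300: continue
    P=ray(s,c.reshape(-1,2),67)[:,:2].astype(np.float32)
    print('brass',c.reshape(-1,2).mean(0),cv2.minAreaRect(P))
print('steel offcut corner ends',ray(s,[(146,297),(177,302)],0), 'steel base',ray(s,[(482,248)],50))
w=snap('wrist');print(w['fx'],np.round(w['mount'],3),w['cx'],w['cy'])
E
```

```text
brass [287.41666667 305.        ] ((458.6037292480469, 50.66315460205078), (50.462772369384766, 68.44335174560547), 88.43814086914062)
brass [230.09756098 232.7804878 ] ((601.0223388671875, 184.4118194580078), (68.78853607177734, 67.62377166748047), 1.1534221172332764)
steel offcut corner ends [[457.3063578  387.1726753    0.        ]
 [448.1045967  314.04393883   0.        ]] steel base [[ 581.77394415 -361.07320566   50.        ]]
351.65972078976256 [[-0.00000e+00 -9.56000e-01 -2.94000e-01  7.58490e+01]
 [ 1.00000e+00 -0.00000e+00 -0.00000e+00  1.17000e-01]
 [-0.00000e+00 -2.94000e-01  9.56000e-01 -1.18429e+02]
 [ 0.00000e+00  0.00000e+00  0.00000e+00  1.00000e+00]] 321.7899775895078 237.65094058746075
```

apply_moves --angular '[[0,0,-0.25],[0,0,-0.25],[0,0,-0.25],[0,0,-0.25],[0,0,-0.25],[0,0,-0.25],[0,0,-0.25],[0,0,-0.25],[0,0,-0.25],[0,0,-0.25],[0,0,0],[0,0,0]]' --travel '[[0.94,0.5,0],[0.94,0.5,0],[0.94,0.5,0],[0.94,0.5,0],[0.94,0.5,0],[0.94,0.5,0],[0.94,0.5,0],[0.94,0.5,0],[0.94,0.5,0],[0.94,0.5,0],[0,0,0],[0,0,0]]' --jaw '[1,1,1,1,1,1,1,1,1,1,1,1]'

```text
time: 1.7
tool_pos: [582.5, -363.2, 255.8]
tcp_rot: [-180.0, 0.1, 0.2]
ft_force: [0.5, -0.4, -0.2]
finger_gap: 85.6
grip_force: 0.0
```

```bash
python3 - <<'E'
from h import *
import pickle
st=r.sense();print(st['tool_pos'],st['tcp_rot'])
s=snap('wrist','w_sb.png');pickle.dump((s,st),open('sb.pkl','wb'))
E
```

```text
[ 582.53417572 -363.1863158   255.76488615] [-1.79986526e+02  5.44979196e-02  1.99898111e-01]
```

View pics/w_sb.png

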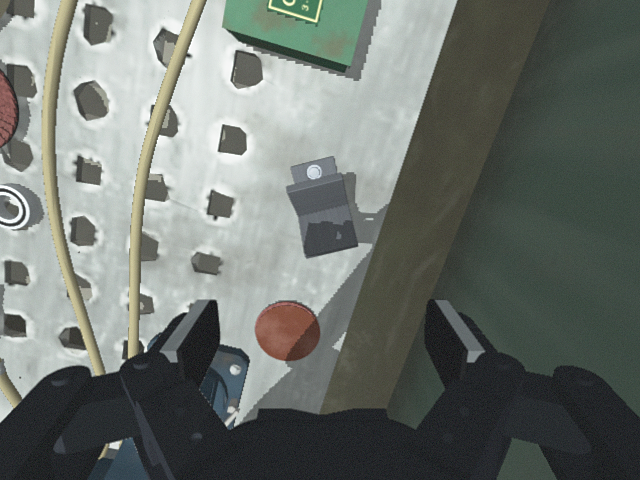

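The wrist view shows the steel base at about (325,215), with its near tip edge at about (305,257)-(358,246). I'll enlarge it to read the corners.

```bash
python3 - <<'E'
from h import *
a=cv2.imread('pics/w_sb.png')[160:265,270:375]
a=(255*(a/255.)**.55).astype(np.uint8)
a=cv2.resize(a,(595,595),interpolation=cv2.INTER_CUBIC)
cv2.imwrite('pics/c1.png',a)
E
```

```text
(no output)
```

View pics/c1.png

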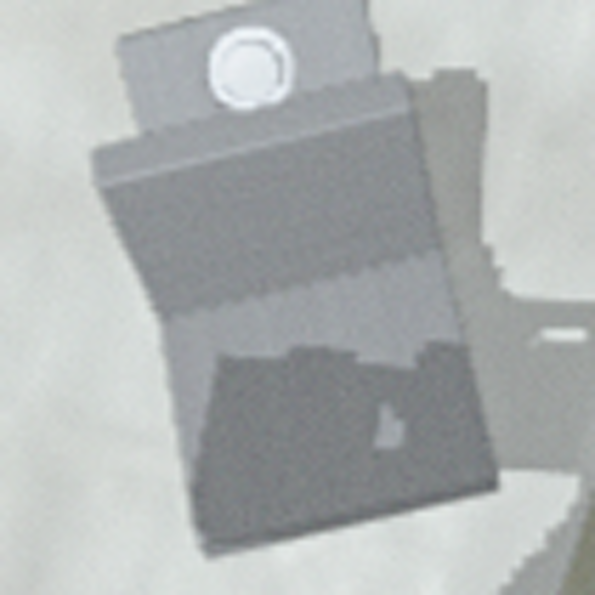

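The crop shows the steel base: far outer tip edge (92,150)-(403,73), inner corner line (163,318)-(440,248), near tip edge (205,552)-(498,488), all in crop pixels.

```bash
python3 - <<'E'
from h import *
import pickle
s,st=pickle.load(open('sb.pkl','rb'))
f=lambda p:np.array(p)/(595/105)+[270,160]-0.4
for p,z in [([(92,150),(403,73)],67.4),([(99,187),(412,110)],73),([(163,318),(440,248)],43.3),([(204,546),(498,481)],73),([(208,557),(498,490)],67.4)]:
    X=ray(s,f(p),z,st);d=X[0]-X[1];print(X.mean(0).round(1),np.linalg.norm(d).round(1),np.degrees(np.arctan2(-d[0],d[1])).round(1))
E
```

```text
[ 617.  -355.3   67.4] 49.2 14.0
[ 612.1 -356.6   73. ] 48.8 14.0
[ 584.8 -363.8   43.3] 48.5 14.7
[ 553.8 -371.7   73. ] 48.2 13.4
[ 550.1 -372.2   67.4] 48.6 14.0
```

apply_moves --angular '[[0,0,0],[0,0,0],[0,0,0],[0,0,0],[0,0,0],[0,0,0],[0,0,0],[0,0,0],[0,0,0],[0,0,0],[0,0,0],[0,0,0],[0,0,0],[0,0,0]]' --travel '[[-0.1,1,0],[-0.1,1,0],[-0.1,1,0],[-0.1,1,0],[-0.1,1,0],[-0.1,1,0],[-0.1,1,0],[-0.1,1,0],[-0.1,1,0],[-0.1,1,0],[-0.1,1,0],[-0.1,1,0],[0,0,0],[0,0,0]]' --jaw '[1,1,1,1,1,1,1,1,1,1,1,1,1,1]'

```text
time: 3.5
tool_pos: [534.7, 115.7, 256.4]
tcp_rot: [180.0, -0.0, 0.1]
ft_force: [-0.1, -0.1, 0.1]
finger_gap: 85.5
grip_force: 0.0
```

```bash
python3 - <<'E'
from h import *
import pickle
st=r.sense();print(st['tool_pos'],st['tcp_rot'])
s=snap('wrist','w_br.png');pickle.dump((s,st),open('br.pkl','wb'))
p=proj(s,[[601,184,60],[459,51,60],[470,350,20]],st);print(p)
im=s['color'][:,:,::-1];o=[]
for q in p:
    c=cv2.getRectSubPix(im,(100,140),tuple(map(float,q)));o.append(cv2.resize((255*(c/255.)**.6).astype(np.uint8),(266,373),interpolation=cv2.INTER_CUBIC))
cv2.imwrite('pics/c2.png',np.hstack(o))
E
```

```text
[534.72659223 115.66662848 256.40852507] [ 1.79968483e+02 -1.54279763e-02  1.25212003e-01]
[[242.93292981 141.09835305]
 [387.58462639 291.24860805]
 [104.70494165 265.29584601]]
```

View pics/w_br.png

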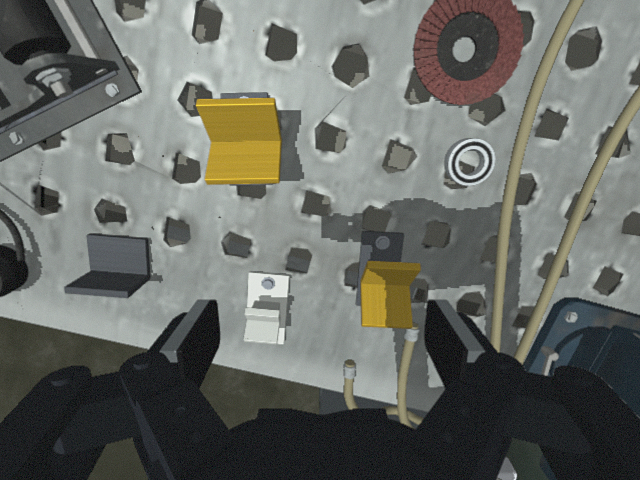

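The view shows the brass offcut with corners at about (196,100), (275,98), (280,182) and (206,183). The brass base is at (364,262)-(411,328), with hose ends near (410,335) and (350,370). The steel offcut is at (66-150, 234-297).

```bash
python3 - <<'E'
from h import *
import pickle
s,st=pickle.load(open('br.pkl','rb'))
hsv=cv2.cvtColor(s['color'],cv2.COLOR_RGB2HSV)
m=cv2.inRange(hsv,(15,120,60),(35,255,255))
for c in cv2.findContours(m,0,2)[0]:
    if cv2.contourArea(c)<1500: continue
    a=cv2.approxPolyDP(c,3,True).reshape(-1,2);print('px',a.tolist())
    h=cv2.minAreaRect(ray(s,c.reshape(-1,2),67.4,st)[:,:2].astype(np.float32));print(h)
    print(ray(s,a,67.4,st).round(1).tolist())
print('hose',ray(s,[(410,335),(404,400),(350,370)],10,st).round())
a=s['color'][:,:,::-1][225:305,55:165];a=(255*(a/255.)**.55).astype(np.uint8)
cv2.imwrite('pics/c3.png',cv2.resize(a,(770,560),interpolation=cv2.INTER_CUBIC))
E
```

```text
px [[368, 261], [361, 279], [362, 325], [411, 327], [408, 286], [419, 271], [419, 264]]
((458.3999938964844, 51.95096206665039), (54.55519485473633, 69.55980682373047), 87.31671142578125)
[[493.5, 72.6, 67.4], [475.3, 78.5, 67.4], [425.9, 75.8, 67.4], [423.7, 27.1, 67.4], [468.1, 33.4, 67.4], [483.5, 24.1, 67.4], [490.6, 24.7, 67.4]]
px [[197, 99], [197, 109], [211, 140], [206, 182], [278, 182], [281, 140], [274, 99]]
((600.3065185546875, 184.27670288085938), (69.5199966430664, 68.0490493774414), 1.4912066459655762)
[[634.2, 217.7, 67.4], [626.5, 218.5, 67.4], [602.0, 209.2, 67.4], [566.8, 216.8, 67.4], [566.9, 154.0, 67.4], [602.2, 150.3, 67.4], [634.4, 155.0, 67.4]]
hose [[378.  11.  10.]
 [284.  11.  10.]
 [329.  81.  10.]]
```

View pics/c3.png

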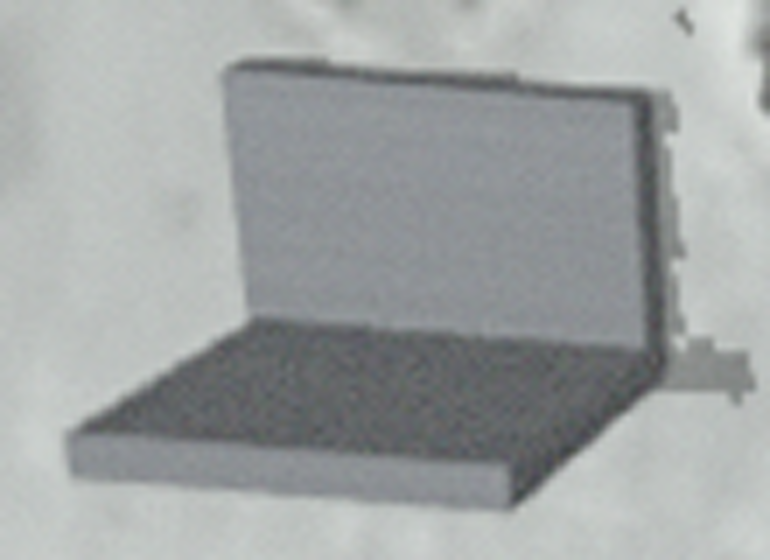

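The crop shows the steel offcut: flat leg with far top edge (235,72)-(640,97), and the top face of the upright leg between (68,432)-(515,463) and (72,478)-(513,507).

```bash
python3 - <<'E'
from h import *
import pickle
s,st=pickle.load(open('br.pkl','rb'))
f=lambda p:np.array(p)/7+[55,225]-0.43
for p,z in [([(232,70),(638,99)],8),([(250,322),(648,352)],8),([(68,432),(515,463)],50),([(72,478),(513,507)],50)]:
    X=ray(s,f(p),z,st);d=X[0]-X[1];print(X.mean(0).round(1),np.linalg.norm(d).round(1),np.degrees(np.arctan2(-d[0],d[1])).round(1))
E
```

```text
[498.7 338.8   8. ] 62.3 -4.2
[456.3 343.7   8. ] 63.0 -4.6
[456.8 343.1  50. ] 63.5 -4.4
[449.6 344.3  50. ] 63.0 -4.2
```

apply_moves --angular '[[0,0,0.02],[0,0,0],[0,0,0],[0,0,0],[0,0,0],[0,0,0],[0,0,0],[0,0,0]]' --travel '[[0.8,0.85,0],[0.85,0.9,-0.2],[0,0,-0.95],[0,0,-0.95],[0,0,-0.95],[0,0,-0.95],[0,0,0],[0,0,0]]' --jaw '[1,1,1,1,1,1,1,1]' --force 60

```text
time: 4.55
tool_pos: [601.8, 186.0, 97.9]
tcp_rot: [-180.0, -0.1, 0.2]
ft_force: [0.0, -0.0, 0.9]
finger_gap: 85.1
grip_force: 0.0
```

apply_moves --angular '[[0,0,0],[0,0,0],[0,0,0],[0,0,0],[0,0,0],[0,0,0],[0,0,0]]' --travel '[[-0.02,0,-0.6],[0,0,-0.6],[0,0,0],[0,0,0],[0,0,0],[0,0,0],[0,0,0]]' --jaw '[1,1,1,0.6,0.5,0.5,0.5]'

```text
time: 5.42
tool_pos: [601.7, 186.8, 51.3]
tcp_rot: [-180.0, -0.2, 0.3]
ft_force: [-3.0, -1.5, 4.5]
finger_gap: 62.5
grip_force: 65.1
```

apply_moves --angular '[[0,0,0],[0,0,0],[0,0,0],[0,0,0],[0,0,-0.09],[0,0,-0.09],[0,0,-0.09],[0,0,-0.08],[0,0,0],[0,0,0],[0,0,0]]' --travel '[[0,0,0.2],[0,0,0.5],[0,0,0.9],[0,0,0.9],[-0.7,-0.7,0],[-0.9,-0.85,0],[-0.9,-0.85,0],[-0.7,-0.7,0],[-0.38,-0.32,0],[0,0,0],[0,0,0]]' --jaw '[0.5,0.5,0.5,0.5,0.5,0.5,0.5,0.5,0.5,0.5,0.5]'

```text
time: 6.8
tool_pos: [457.6, 50.2, 149.5]
tcp_rot: [-180.0, -0.1, -2.5]
ft_force: [0.1, 0.9, -3.5]
finger_gap: 62.9
grip_force: 66.8
```

```bash
python3 - <<'E'
from h import *
import pickle
st=r.sense();print(st['tool_pos'],st['tcp_rot'],st['ft_force'],st['finger_gap'])
s=snap('wrist','w_h1.png');pickle.dump((s,st),open('h1.pkl','wb'))
snap('scene','s_h1.png')
hsv=cv2.cvtColor(s['color'],cv2.COLOR_RGB2HSV)
m=cv2.inRange(hsv,(15,120,60),(35,255,255))
for c in cv2.findContours(m,0,2)[0]:
    if cv2.contourArea(c)<1000: continue
    print('px',cv2.approxPolyDP(c,3,True).reshape(-1,2).tolist())
E
```

```text
[457.60893451  50.23649414 149.48999742] [-1.79978612e+02 -1.19057043e-01 -2.48749789e+00] [ 0.08499999  0.9290581  -3.49922252] 62.870968674558156
px [[281, 203], [284, 272], [222, 275], [218, 296], [245, 330], [238, 399], [246, 420], [255, 419], [259, 408], [292, 408], [317, 414], [384, 408], [389, 419], [397, 420], [407, 394], [399, 327], [426, 293], [424, 274], [359, 271], [357, 246], [364, 204]]
```

View pics/w_h1.png

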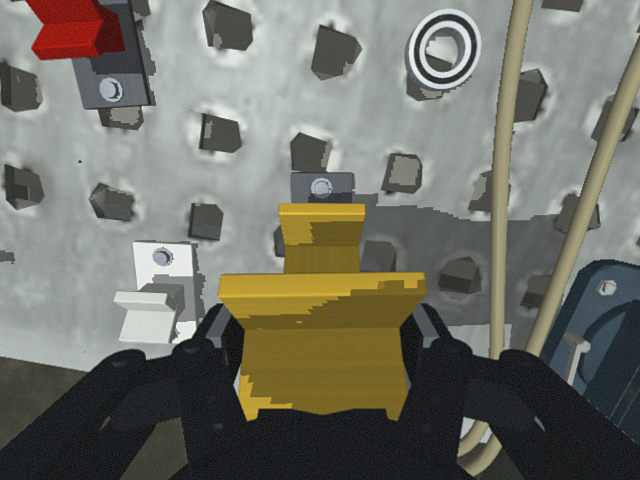

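The offcut is held level at (222-425, 275-420). The base shows beyond it, with its far edge (281,203)-(364,204), and the two look centred on each other.

```bash
python3 - <<'E'
from h import *
import pickle
s,st=pickle.load(open('h1.pkl','rb'))
print(ray(s,[(222,275),(424,274)],165.6,st).round(1),ray(s,[(218,296),(426,293)],171.2,st).round(1),ray(s,[(281,203),(364,204)],67.4,st).round(1),proj(s,[[458.5-43.6*0+35.4,48.5,67.4]],st))
E
```

```text
[[491.   80.4 165.6]
 [488.6  16.9 165.6]] [[486.5  80.7 171.2]
 [484.8  17.7 171.2]] [[494.   72.6  67.4]
 [491.3  24.6  67.4]] [[322.54195833 201.41318478]]
```

apply_moves --angular '[[0,0,-0.08],[0,0,0],[0,0,0],[0,0,0],[0,0,0],[0,0,0]]' --travel '[[0.06,0,-0.6],[0,0,-0.8],[0,0,-0.5],[0,0,-0.15],[0,0,0],[0,0,0]]' --jaw '[0.5,0.5,0.5,0.5,0.5,0.5]'

```text
time: 7.65
tool_pos: [460.2, 50.1, 67.5]
tcp_rot: [-180.0, -0.1, -3.1]
ft_force: [0.6, -0.1, -4.3]
finger_gap: 62.9
grip_force: 66.7
```

apply_moves --angular '[[0,0,0],[0,0,0],[0,0,0],[0,0,0],[0,0,0]]' --travel '[[0,0,-0.04],[0,0,-0.04],[0,0,-0.04],[0,0,0],[0,0,0]]' --jaw '[0.5,0.5,0.5,0.5,0.5]'

```text
time: 8.28
tool_pos: [459.9, 49.8, 62.6]
tcp_rot: [180.0, -0.1, -3.1]
ft_force: [-2.7, -0.9, 5.3]
finger_gap: 62.5
grip_force: 67.8
```

apply_moves --angular '[[0,0,0],[0,0,0],[0,0,0],[0,0,0],[0,0,0]]' --travel '[[0,0,-0.02],[0,0,0],[0,0,0],[0,0,0],[0,0,0]]' --jaw '[0.5,0.5,0.8,0.9,1]'

```text
time: 8.9
tool_pos: [459.2, 49.9, 60.6]
tcp_rot: [-180.0, -0.0, -3.1]
ft_force: [-0.4, -0.1, 1.0]
finger_gap: 85.3
grip_force: 0.0
```

apply_moves --angular '[[0,0,0],[0,0,0],[0,0,0],[0,0,0],[0,0,0],[0,0,0],[0,0,0]]' --travel '[[0,0,0],[0,0,0.2],[0,0,0.8],[0,0,1],[0,0,1],[0,0,0],[0,0,0]]' --jaw '[1,1,1,1,1,1,1]'

```text
time: 9.78
tool_pos: [459.1, 50.0, 180.6]
tcp_rot: [-180.0, -0.0, -3.1]
ft_force: [-0.2, 0.4, -0.7]
finger_gap: 85.5
grip_force: 0.0
```

```bash
python3 - <<'E'
from h import *
import pickle
st=r.sense();print(st['tool_pos'],st['tcp_rot'],st['finger_gap'])
s=snap('wrist','w_n1.png');pickle.dump((s,st),open('n1.pkl','wb'))
hsv=cv2.cvtColor(s['color'],cv2.COLOR_RGB2HSV)
m=cv2.inRange(hsv,(15,120,60),(35,255,255))
for c in cv2.findContours(m,0,2)[0]:
    if cv2.contourArea(c)<1000: continue
    print('px',cv2.approxPolyDP(c,2.5,True).reshape(-1,2).tolist())
a=s['color'][190:400,215:425,::-1]
b=snap('scene')['color'][255:315,310:370,::-1]
cv2.imwrite('pics/c4.png',np.hstack([cv2.resize(x,(400,400),interpolation=cv2.INTER_CUBIC) for x in(a,b)]))
E
```

```text
[459.08152763  49.96681858 180.64038352] [-1.79996876e+02 -1.29129667e-02 -3.12405141e+00] 85.4762408092709
px [[273, 200], [271, 208], [280, 240], [277, 298], [367, 297], [365, 237], [372, 210], [371, 199], [293, 196]]
```

View pics/c4.png

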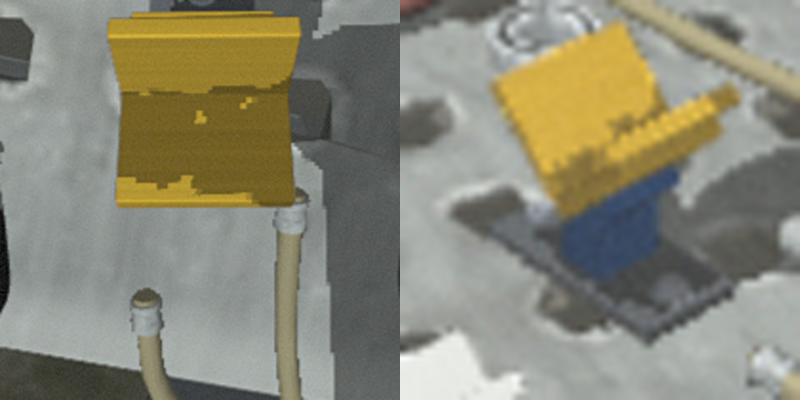

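The brass piece is nested and centred in its base. Next is the steel offcut.

apply_moves --angular '[[0,0,-0.16],[0,0,0],[0,0,0],[0,0,0],[0,0,0],[0,0,0],[0,0,0],[0,0,0],[0,0,0],[0,0,0],[0,0,0]]' --travel '[[0,0.9,0],[0,0.9,0],[0,0.9,0],[0,0.9,0],[0,0.9,0],[0,0.9,0],[0,0.9,0],[0,0.7,-0.4],[0,0.34,-0.6],[0,0,0],[0,0,0]]' --jaw '[1,1,1,1,1,1,1,1,1,1,1]'

```text
time: 11.25
tool_pos: [459.0, 342.9, 140.5]
tcp_rot: [179.9, 0.1, -4.4]
ft_force: [0.3, -0.4, 0.1]
finger_gap: 85.6
grip_force: 0.0
```

```bash
python3 - <<'E'
from h import *
import pickle
st=r.sense();print(st['tool_pos'],st['tcp_rot'],st['finger_gap'])
s=snap('wrist','w_s2.png');pickle.dump((s,st),open('s2.pkl','wb'))
E
```

```text
[458.98073744 342.90198097 140.48002116] [ 1.79944489e+02  5.14573290e-02 -4.40688226e+00] 85.57595962411301
```

View pics/w_s2.png

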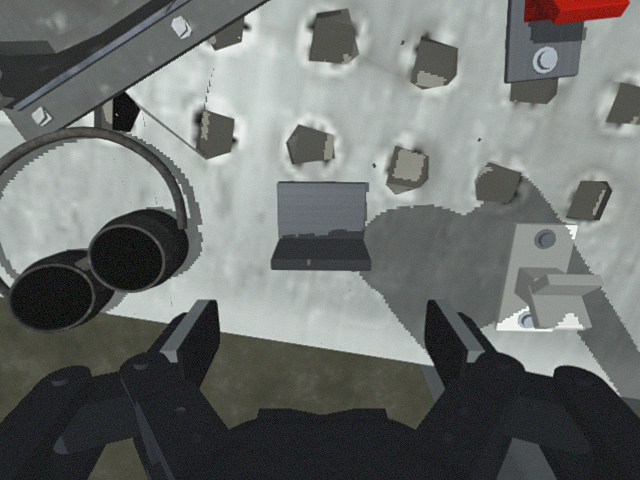

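The steel offcut is square under the tool, with its upright leg's top edge at (272,269)-(370,270) and the flat leg's far edge at (277,182)-(368,183). The ball cups at (90-190, 210-290) are clear of the left finger.

```bash
python3 - <<'E'
from h import *
import pickle
s,st=pickle.load(open('s2.pkl','rb'))
print(ray(s,[(272,269),(370,270)],50,st).round(1),ray(s,[(277,182),(368,183)],8,st).round(1),ray(s,[(188,260)],[40],st).round(1))
# red rest: segment by colour in earlier picture after brass removal
s,st=pickle.load(open('h1.pkl','rb'));s2=snap('top')
hsv=cv2.cvtColor(s2['color'],cv2.COLOR_RGB2HSV)
m=cv2.inRange(hsv,(0,150,80),(6,255,255))|cv2.inRange(hsv,(174,150,80),(180,255,255))
for c in cv2.findContours(m,0,2)[0]:
    if cv2.contourArea(c)>60: print(cv2.boundingRect(c),cv2.minAreaRect(ray(s2,c.reshape(-1,2),45,None)[:,:2].astype(np.float32)))
E
```

```text
[[452.1 375.5  50. ]
 [446.6 313.1  50. ]] [[501.4 371.8   8. ]
 [495.7 307.2   8. ]] [[458.9 432.1  40. ]]
(221, 226, 17, 19) ((600.179931640625, 189.71861267089844), (39.44312286376953, 35.646697998046875), 1.116432547569275)
(171, 104, 11, 12) ((881.75341796875, 321.16217041015625), (26.395118713378906, 23.097431182861328), 3.2829723358154297)
```

apply_moves --angular '[[0,0,-0.05],[0,0,0],[0,0,0],[0,0,0],[0,0,0],[0,0,0],[0,0,0],[0,0,0],[0,0,0],[0,0,0],[0,0,0]]' --travel '[[0,0.02,-0.6],[0,0,-0.8],[0,0,-0.8],[0,0,-0.4],[0,0,-0.18],[0,0,0],[0,0,0],[0,0,0],[0,0,0],[0,0,0],[0,0,0]]' --jaw '[1,1,1,1,1,1,0.7,0.5,0.5,0.5,0.5]' --force 80

```text
time: 12.72
tool_pos: [460.4, 345.1, 31.4]
tcp_rot: [-179.9, -0.1, -4.8]
ft_force: [-1.4, -1.3, 5.8]
finger_gap: 62.5
grip_force: 88.2
```

apply_moves --angular '[[0,0,0],[0,0,0.2],[0,0,0.2],[0,0,0.23],[0,0,0],[0,-0.95,0],[0,-0.95,0],[0,-0.95,0],[0,-0.95,0],[0,-0.95,0],[0,-0.88,0],[0,0,0],[0,0,0],[0,0,0]]' --travel '[[0,0,0.3],[0,0,0.7],[0,0,0.9],[0,0,0.9],[0,0,0.2],[0.52,-0.66,0],[0.52,-0.66,0],[0.52,-0.66,0],[0.52,-0.66,0],[0.52,-0.66,0],[0.52,-0.66,0],[0,0,0],[0,0,0],[0,0,0]]' --jaw '[0.5,0.5,0.5,0.5,0.5,0.5,0.5,0.5,0.5,0.5,0.5,0.5,0.5,0.5]'

```text
time: 14.48
tool_pos: [584.4, 186.8, 150.3]
tcp_rot: [179.8, -45.0, 0.3]
ft_force: [0.0, -0.6, -2.9]
finger_gap: 63.0
grip_force: 88.6
```

```bash
python3 - <<'E'
from h import *
import pickle
st=r.sense();print(st['tool_pos'],st['tcp_rot'],st['ft_force'],st['joint_pos'])
for n in('wrist','top','scene'):
    s=snap(n,'t_%s.png'%n);pickle.dump((s,st),open('t_%s.pkl'%n,'wb'))
    hsv=cv2.cvtColor(s['color'],cv2.COLOR_RGB2HSV)
    m=cv2.inRange(hsv,(0,150,60),(6,255,255))|cv2.inRange(hsv,(174,150,60),(180,255,255))
    for c in cv2.findContours(m,0,2)[0]:
        if cv2.contourArea(c)>60: print(n,cv2.approxPolyDP(c,2,True).reshape(-1,2).tolist())
s,_=pickle.load(open('t_wrist.pkl','rb'))
# predicted far-leg tip/corner pixels of the held piece, and local dark mask extents
from scipy.spatial.transform import Rotation as Ro
T=Ro.from_euler('xyz',st['tcp_rot'],degrees=True).as_matrix()
X=[np.array(st['tool_pos'])+[14.4+a,y,-30+b] for a,b in((0,0),(35.4,35.4),(29.7,41),(-35.4,35.4)) for y in(-32,32)]
print(proj(s,X,st).round())
E
```

```text
[584.41037605 186.83840256 150.33626795] [179.83603333 -45.04763327   0.30061483] [ 0.00773585 -0.58481709 -2.91490763] [ 20.95618141 -14.12440217 128.63474004 -34.39622702  26.52863926
 136.4140939 ]
wrist [[179, 0], [182, 13], [177, 17], [177, 23], [182, 35], [187, 39], [203, 37], [207, 32], [204, 17], [193, 10], [190, 0]]
top [[171, 104], [172, 112], [179, 115], [182, 112], [180, 106]]
scene [[263, 275], [253, 279], [257, 292], [261, 295], [269, 290], [268, 283], [271, 280], [267, 281]]
[[389. 321.]
 [255. 320.]
 [396. 219.]
 [249. 219.]
 [400. 224.]
 [245. 223.]
 [416. 397.]
 [228. 396.]]
```

```bash
python3 - <<'E'
from h import *
g=cv2.cvtColor(cv2.imread('pics/t_wrist.png'),6).astype(float)
p=g[:,300:345].mean(1);print([(i,int(p[i])) for i in range(150,440,5)])
d=np.diff(cv2.GaussianBlur(p.reshape(-1,1),(1,5),0).ravel());i=np.argsort(-abs(d))[:14];print(sorted(zip(i.tolist(),d[i].round().tolist())))
E
```

```text
[(150, 150), (155, 165), (160, 163), (165, 171), (170, 152), (175, 134), (180, 145), (185, 136), (190, 137), (195, 167), (200, 228), (205, 227), (210, 160), (215, 181), (220, 105), (225, 105), (230, 92), (235, 97), (240, 97), (245, 93), (250, 96), (255, 95), (260, 94), (265, 92), (270, 94), (275, 93), (280, 93), (285, 93), (290, 92), (295, 93), (300, 92), (305, 89), (310, 92), (315, 85), (320, 85), (325, 81), (330, 86), (335, 84), (340, 86), (345, 84), (350, 85), (355, 84), (360, 83), (365, 84), (370, 83), (375, 95), (380, 92), (385, 90), (390, 89), (395, 71), (400, 87), (405, 93), (410, 91), (415, 49), (420, 42), (425, 48), (430, 49), (435, 49)]
[(79, -11.0), (197, 17.0), (198, 19.0), (199, 12.0), (208, -21.0), (209, -40.0), (210, -36.0), (211, -11.0), (212, 14.0), (213, 23.0), (214, 15.0), (218, -23.0), (219, -33.0), (220, -24.0)]
```

apply_moves --angular '[[0,0,0],[0,0,0],[0,0,0],[0,0,0],[0,0,0],[0,0,0]]' --travel '[[0.02,0,-0.6],[0,0,-0.9],[0,0,-0.4],[0,0,-0.1],[0,0,0],[0,0,0]]' --jaw '[0.5,0.5,0.5,0.5,0.5,0.5]'

```text
time: 15.38
tool_pos: [586.7, 183.1, 75.9]
tcp_rot: [-179.9, -44.7, 0.4]
ft_force: [-0.0, -0.3, -2.4]
finger_gap: 62.2
grip_force: 88.7
```

apply_moves --angular '[[0,0,0],[0,0,0],[0,0,0],[0,0,0],[0,0,0]]' --travel '[[0,0,-0.05],[0,0,-0.05],[0,0,0],[0,0,0],[0,0,0]]' --jaw '[0.5,0.5,0.5,0.5,0.5]'

```text
time: 16.0
tool_pos: [585.8, 182.0, 71.1]
tcp_rot: [-180.0, -44.4, 0.5]
ft_force: [-0.6, -0.7, -3.1]
finger_gap: 62.8
grip_force: 88.7
```

apply_moves --angular '[[0,0,0],[0,0,0],[0,0,0],[0,0,0],[0,0,0]]' --travel '[[0,0.06,-0.05],[0,0.05,-0.05],[0,0,-0.04],[0,0,0],[0,0,0]]' --jaw '[0.5,0.5,0.5,0.5,0.5]'

```text
time: 16.62
tool_pos: [586.2, 184.7, 67.9]
tcp_rot: [-179.8, -44.1, 0.6]
ft_force: [0.4, -0.3, -2.6]
finger_gap: 62.7
grip_force: 88.7
```

```bash
python3 - <<'E'
from h import *
st=r.sense();print(st['tool_pos'],st['tcp_rot'],st['ft_force'],st['joint_pos'])
E
```

```text
[586.21643864 184.69548908  67.91715966] [-179.84484443  -44.12652348    0.61342585] [ 0.40180535 -0.31169256 -2.63366602] [ 19.92996258  -3.3134379  129.26348307 -49.4568343   17.44000859
 152.23439964]
```

J6 is at its limit (152°). I'll ease the tilt by about 5° to free the wrist and then lower.

apply_moves --angular '[[0,0.3,0],[0,0.3,0],[0,0,0],[0,0,0]]' --travel '[[0.02,0.03,0.02],[0.02,0.03,0],[0,0,0],[0,0,0]]' --jaw '[0.5,0.5,0.5,0.5]'

```text
time: 17.12
tool_pos: [587.6, 186.9, 68.5]
tcp_rot: [-179.8, -39.4, 0.6]
ft_force: [-0.3, -0.2, -3.4]
finger_gap: 62.8
grip_force: 88.8
```

```bash
python3 - <<'E'
from h import *
st=r.sense();print(st['tool_pos'],st['tcp_rot'],st['ft_force'],st['joint_pos'])
E
```

```text
[587.62290086 186.9213801   68.47681322] [-179.80268517  -39.35554848    0.57313395] [-0.32363352 -0.20682529 -3.35921372] [ 19.1707293   -2.58608756 125.92509026 -32.27395049  21.87779821
 134.946508  ]
```

apply_moves --angular '[[0,-0.15,0],[0,-0.15,0],[0,0,0],[0,0,0],[0,0,0]]' --travel '[[0,0,-0.04],[0,0,-0.04],[0,0,-0.03],[0,0,0],[0,0,0]]' --jaw '[0.5,0.5,0.5,0.5,0.5]'

```text
time: 17.75
tool_pos: [587.3, 187.1, 64.6]
tcp_rot: [-179.8, -41.7, 0.6]
ft_force: [-17.1, -2.9, 13.2]
finger_gap: 62.5
grip_force: 90.9
```

```bash
python3 - <<'E'
from h import *
st=r.sense();print(st['joint_pos'])
E
```

```text
[ 19.70951098  -2.37802077 127.49726067 -40.9769028   19.15732934
 143.83282335]
```

apply_moves --angular '[[0,0,0],[0,-0.1,0],[0,0,0],[0,0,0]]' --travel '[[-0.05,0,0],[0,0,-0.02],[0,0,0],[0,0,0]]' --jaw '[0.5,0.5,0.5,0.5]'

```text
time: 18.25
tool_pos: [586.3, 187.4, 64.2]
tcp_rot: [-179.8, -42.6, 0.6]
ft_force: [1.1, -0.9, 0.6]
finger_gap: 62.9
grip_force: 89.1
```

apply_moves --angular '[[0,0,0],[0,0,0],[0,0,0],[0,0,0]]' --travel '[[0,0,-0.03],[0,0,-0.02],[0,0,0],[0,0,0]]' --jaw '[0.5,0.5,0.5,0.5]'

```text
time: 18.75
tool_pos: [586.5, 187.5, 63.4]
tcp_rot: [-179.8, -42.7, 0.6]
ft_force: [-23.6, -5.5, 25.2]
finger_gap: 62.3
grip_force: 91.9
```

apply_moves --angular '[[0,0,0],[0,0,0],[0,0,0]]' --travel '[[-0.05,0,0],[0,0,0],[0,0,0]]' --jaw '[0.5,0.5,0.5]'

```text
time: 19.12
tool_pos: [585.9, 187.7, 64.2]
tcp_rot: [-179.7, -42.8, 0.6]
ft_force: [2.0, -2.5, 5.9]
finger_gap: 62.6
grip_force: 89.4
```

apply_moves --angular '[[0,0,0],[0,0,0],[0,0,0],[0,0,0],[0,0,0],[0,0,0],[0,0,0],[0,0,0]]' --travel '[[0,0,0],[0,0,0],[0,0,0],[0,0,0],[-0.2,0,0.22],[-0.6,0,0.65],[-0.8,0,0.9],[0,0,0.5]]' --jaw '[0.75,0.85,1,1,1,1,1,1]'

```text
time: 20.12
tool_pos: [518.7, 187.6, 153.9]
tcp_rot: [-179.7, -42.6, 0.6]
ft_force: [1.6, -0.2, -0.5]
finger_gap: 85.4
grip_force: 0.0
```

apply_moves --angular '[[0,0.9,0],[0,0.9,0],[0,0.9,0],[0,0.9,0],[0,0.9,0],[0,0.83,0],[0,0,0],[0,0,0],[0,0,0]]' --travel '[[0.3,0,0.3],[0.3,0,0.3],[0.3,0,0.3],[0.3,0,0.3],[0.3,0,0.2],[0.1,0,0],[0,0,0],[0,0,0],[0,0,0]]' --jaw '[1,1,1,1,1,1,1,1,1]'

```text
time: 21.25
tool_pos: [583.0, 187.4, 208.6]
tcp_rot: [-179.4, 0.0, 0.5]
ft_force: [0.5, 0.5, 0.5]
finger_gap: 85.3
grip_force: 0.0
```

```bash
cat > edges.py <<'E'
from h import *
import pickle,sys
n=sys.argv[1]; cx,cy,z0=map(float,sys.argv[2:5])   # rough centre xy, corner height
st=r.sense();print(st['tool_pos'].round(1),st['tcp_rot'].round(2))
s=snap('wrist','w_%s.png'%n);pickle.dump((s,st),open(n+'.pkl','wb'))
g=cv2.cvtColor(s['color'],cv2.COLOR_RGB2HSV)
p=proj(s,[[cx+a,cy+b,z0+35] for a,b in((45,45),(45,-45),(-45,-45),(-45,45))],st)
roi=np.zeros(g.shape[:2],np.uint8);cv2.fillConvexPoly(roi,p.astype(np.int32),255)
print('roi',p.round().tolist())
X=[[cx+a,cy+b,z0+c] for a,c in((35.4,35.4),(29.7,41),(0,11.3),(-29.7,41),(-35.4,35.4)) for b in(32,-32)]
print('pred',proj(s,X,st).round(1).tolist())
m=cv2.inRange(g,(0,0,0),(180,90,118))&roi
m=cv2.morphologyEx(m,cv2.MORPH_OPEN,np.ones((3,3),np.uint8))
for c in cv2.findContours(m,0,2)[0]:
    if cv2.contourArea(c)>800: print('found',cv2.approxPolyDP(c,2.5,True).reshape(-1,2).tolist())
E
python3 edges.py red 599.6 187.5 32
```

```text
[583.  187.4 208.6] [-1.7941e+02  2.0000e-02  4.8000e-01]
roi [[262.0, 150.0], [387.0, 151.0], [380.0, 268.0], [267.0, 266.0]]
pred [[280.5, 163.6], [368.7, 164.4], [279.8, 172.4], [369.3, 173.3], [285.2, 204.7], [363.2, 205.5], [281.8, 250.8], [365.5, 251.7], [282.9, 255.3], [364.4, 256.2]]
found [[262, 149], [263, 168], [280, 169], [285, 200], [283, 253], [319, 256], [369, 254], [374, 259], [374, 267], [380, 267], [383, 215], [373, 221], [368, 206], [377, 164], [353, 164], [347, 160], [346, 150], [326, 150], [330, 159], [328, 163], [313, 165], [310, 155], [314, 149], [295, 149], [296, 164], [279, 165], [283, 149]]
```

The steel offcut is seated V-up in the red rest: the measured edges match the prediction to within about a pixel or two. Regrasp by the ends.

apply_moves --angular '[[-0.07,0,0],[0,0,0],[0,0,0],[0,0,0],[0,0,0],[0,0,0],[0,0,0],[0,0,0],[0,0,0],[0,0,0]]' --travel '[[0.42,0,-0.5],[0,0,-0.9],[0,0,-0.9],[0,0,-0.9],[0,0,-0.5],[0,0,-0.25],[0,0,0],[0,0,0],[0,0,0],[0,0,0]]' --jaw '[1,1,1,1,1,1,1,1,1,1]' --force 60

```text
time: 22.55
tool_pos: [601.1, 187.3, 51.1]
tcp_rot: [-180.0, 0.0, 0.4]
ft_force: [-0.9, 0.7, -0.0]
finger_gap: 85.3
grip_force: 0.0
```

apply_moves --angular '[[0,0,0],[0,0,0],[0,0,0],[0,0,0],[0,0,0]]' --travel '[[0,0,0],[0,0,0],[0,0,0],[0,0,0],[0,0,0]]' --jaw '[0.7,0.5,0.5,0.5,0.5]'

```text
time: 23.18
tool_pos: [600.8, 187.3, 51.0]
tcp_rot: [-180.0, 0.1, 0.4]
ft_force: [-1.8, -0.9, 5.8]
finger_gap: 62.7
grip_force: 65.6
```

apply_moves --angular '[[0,0,0],[0,0,0],[0,0,0],[0,0,0],[0,0,0]]' --travel '[[0,0,0.2],[0,0,0.6],[0,0,1],[0,0,1],[0,0,0.7]]' --jaw '[0.5,0.5,0.5,0.5,0.5]'

```text
time: 23.8
tool_pos: [601.0, 187.2, 192.5]
tcp_rot: [-180.0, 0.0, 0.4]
ft_force: [2.1, 0.7, -2.6]
finger_gap: 62.6
grip_force: 66.6
```

apply_moves --angular '[[0,0,0.11],[0,0,0.11],[0,0,0.11],[0,0,0.11],[0,0,0.11],[0,0,0.11],[0,0,0.11],[0,0,0.11],[0,0,0.11],[0,0,0.11],[0,0,0.12],[0,0,0.12],[0,0,0.12],[0,0,0.12],[0,0,0.12],[0,0,0],[0,0,0],[0,0,0]]' --travel '[[-0.03,-0.6,0],[-0.03,-0.92,0],[-0.03,-0.92,0],[-0.03,-1,0],[-0.03,-1,0],[-0.03,-1,0],[-0.03,-1,0],[-0.03,-1,0],[-0.03,-1,0],[-0.03,-1,0],[-0.03,-1,0],[-0.02,-1,0],[-0.02,-0.92,0],[-0.02,-0.8,-0.4],[-0.02,-0.6,-0.4],[0,0,-0.3],[0,0,0],[0,0,0]]' --jaw '[0.5,0.5,0.5,0.5,0.5,0.5,0.5,0.5,0.5,0.5,0.5,0.5,0.5,0.5,0.5,0.5,0.5,0.5]'

```text
time: 26.05
tool_pos: [584.7, -362.3, 146.9]
tcp_rot: [-180.0, 0.1, 14.1]
ft_force: [0.5, 0.6, -3.5]
finger_gap: 62.9
grip_force: 66.6
```

```bash
python3 - <<'E'
from h import *
import pickle
st=r.sense();print(st['tool_pos'].round(1),st['tcp_rot'].round(2),st['ft_force'].round(1))
s=snap('wrist','w_h2.png');pickle.dump((s,st),open('h2.pkl','wb'))
y=np.radians(14);ex=np.array([np.cos(y),np.sin(y),0]);ey=np.array([-np.sin(y),np.cos(y),0])
B=np.array([583.5,-364,0])
print('base far edge pred',proj(s,[B+35.4*ex+b*ey+[0,0,67.4] for b in(25,-25)],st).round(1).tolist())
zc=st['tool_pos'][2]-19;H=np.array([*st['tool_pos'][:2],zc])
print('held pred',proj(s,[H+a*ex+b*ey+[0,0,c] for a,c in((35.4,35.4),(29.7,41)) for b in(32,-32)],st).round(1).tolist())
g=cv2.cvtColor(s['color'],cv2.COLOR_RGB2GRAY)
l=cv2.createLineSegmentDetector(0).detect(g[150:330,180:460])[0].reshape(-1,4)+[180,150,180,150]
for q in l:
    if np.hypot(q[2]-q[0],q[3]-q[1])>25: print(q.round(1).tolist())
E
```

```text
[ 584.7 -362.3  146.9] [-1.7998e+02  9.0000e-02  1.4090e+01] [ 0.5  0.6 -3.5]
base far edge pred [[280.6, 206.0], [367.9, 206.2]]
held pred [[218.9, 265.7], [424.8, 266.0], [215.3, 290.3], [428.4, 290.6]]
[179.2, 182.8, 204.9, 199.2]
[195.2, 328.7, 215.2, 301.6]
[399.3, 269.3, 458.8, 180.7]
[287.1, 271.5, 279.2, 208.0]
[220.6, 270.6, 283.1, 270.5]
[350.6, 179.2, 294.4, 177.8]
[291.9, 173.9, 350.6, 173.9]
[222.6, 304.1, 208.8, 328.5]
[434.7, 328.6, 419.5, 301.8]
[290.7, 204.4, 290.6, 175.6]
[365.5, 219.1, 359.6, 269.3]
[420.6, 271.6, 276.9, 272.0]
[364.4, 207.6, 306.9, 207.4]
[386.8, 298.6, 416.8, 302.2]
[219.4, 294.7, 421.9, 294.0]
[274.3, 314.9, 307.0, 318.5]
[281.9, 218.7, 364.4, 218.5]
[363.1, 269.4, 398.1, 269.4]
[254.4, 273.1, 223.1, 273.1]
```

```bash
python3 - <<'E'
from h import *
import pickle
s,st=pickle.load(open('h2.pkl','rb'))
y=np.radians(14);Rm=np.array([[np.cos(y),np.sin(y)],[-np.sin(y),np.cos(y)]])
zc=st['tool_pos'][2]-19
for p,z in([(279,207.5),(366.3,207.5)],67.4),([(280,218.7),(367,218.5)],73),([(220.3,270.8),(421.3,271.5)],zc+35.4),([(217.5,294.7),(423.5,294.)],zc+41):
    X=ray(s,p,z,st);d=X[0]-X[1];print(X.mean(0).round(1),(Rm@X.mean(0)[:2]).round(1),np.linalg.norm(d).round(1),np.degrees(np.arctan2(-d[0],d[1])).round(1))
E
```

```text
[ 616.8 -354.8   67.4] [ 512.7 -493.5] 50.1 14.1
[ 611.9 -356.5   73. ] [ 507.5 -493.9] 48.9 14.2
[ 617.2 -353.9  163.3] [ 513.3 -492.7] 62.8 13.9
[ 612.1 -355.1  168.9] [ 508.  -492.6] 62.1 14.3
```

apply_moves --angular '[[0,0,0],[0,0,0],[0,0,0],[0,0,0],[0,0,0],[0,0,0]]' --travel '[[-0.01,-0.03,-0.5],[0,0,-0.8],[0,0,-0.5],[0,0,-0.17],[0,0,0],[0,0,0]]' --jaw '[0.5,0.5,0.5,0.5,0.5,0.5]'

```text
time: 26.85
tool_pos: [584.7, -365.1, 69.1]
tcp_rot: [179.9, 0.0, 14.0]
ft_force: [0.1, -0.5, -3.1]
finger_gap: 62.5
grip_force: 66.6
```

apply_moves --angular '[[0,0,0],[0,0,0],[0,0,0],[0,0,0],[0,0,0]]' --travel '[[0,0,-0.04],[0,0,-0.04],[0,0,-0.04],[0,0,0],[0,0,0]]' --jaw '[0.5,0.5,0.5,0.5,0.5]'

```text
time: 27.48
tool_pos: [584.1, -364.5, 62.9]
tcp_rot: [-180.0, 0.1, 14.0]
ft_force: [0.5, 0.3, -2.6]
finger_gap: 62.7
grip_force: 66.7
```

apply_moves --angular '[[0,0,0],[0,0,0],[0,0,0],[0,0,0]]' --travel '[[0,0,-0.03],[0,0,-0.02],[0,0,0],[0,0,0]]' --jaw '[0.5,0.5,0.5,0.5]'

```text
time: 27.98
tool_pos: [584.6, -364.6, 62.2]
tcp_rot: [180.0, 0.0, 14.0]
ft_force: [0.3, 3.1, 6.4]
finger_gap: 62.7
grip_force: 67.6
```

Contact came at the expected height. Release and retreat.

apply_moves --angular '[[0,0,0],[0,0,0],[0,0,0],[0,0,0],[0,0,0],[0,0,0],[0,0,0],[0,0,0],[0,0,0],[0,0,0]]' --travel '[[0,0,-0.01],[0,0,0],[0,0,0],[0,0,0],[0,0,0.2],[0,0,0.8],[0,0,1],[0,0,1],[0,0,0],[0,0,0]]' --jaw '[0.5,0.8,0.9,1,1,1,1,1,1,1]'

```text
time: 29.22
tool_pos: [583.8, -364.4, 180.5]
tcp_rot: [-180.0, 0.1, 14.0]
ft_force: [-0.2, 0.3, -1.4]
finger_gap: 85.3
grip_force: 0.0
```

```bash
python3 - <<'E'
from h import *
import pickle
st=r.sense();print(st['tool_pos'].round(1),st['tcp_rot'].round(2))
s=snap('wrist','w_n2.png');pickle.dump((s,st),open('n2.pkl','wb'))
y=np.radians(14.1);ex=np.array([np.cos(y),np.sin(y),0]);ey=np.array([-np.sin(y),np.cos(y),0])
B=np.array([583.2,-364,43.3])
print('off',proj(s,[B+a*ex+b*ey+[0,0,c] for a,c in((35.4,35.4),(29.7,41),(0,11.3),(-29.7,41),(-35.4,35.4)) for b in(32,-32)],st).round(1).tolist())
print('base',proj(s,[B+a*ex+b*ey+[0,0,c-11.3] for a,c in((35.4,35.4),(-35.4,35.4)) for b in(25,-25)],st).round(1).tolist())
g=cv2.cvtColor(s['color'],cv2.COLOR_RGB2GRAY)
l=cv2.createLineSegmentDetector(0).detect(g[160:330,240:410])[0].reshape(-1,4)+[240,160,240,160]
for q in l:
    if np.hypot(q[2]-q[0],q[3]-q[1])>18: print(q.round(1).tolist())
E
```

```text
[ 583.8 -364.4  180.5] [-1.7999e+02  1.0000e-01  1.4040e+01]
off [[270.3, 197.1], [371.5, 197.0], [269.4, 207.8], [372.3, 207.7], [277.1, 239.1], [365.0, 239.0], [273.4, 294.5], [368.7, 294.4], [274.8, 298.3], [367.3, 298.3]]
base [[283.2, 193.9], [358.6, 193.8], [286.5, 291.1], [355.7, 291.1]]
[359.4, 297.0, 276.9, 297.1]
[308.1, 191.4, 338.1, 191.6]
[276.9, 294.4, 273.6, 199.2]
[240.2, 322.4, 261.4, 327.5]
[370.2, 282.9, 409.2, 222.6]
[346.8, 191.3, 370.8, 193.8]
[293.1, 167.3, 345.6, 167.4]
[380.2, 197.5, 366.2, 238.3]
[306.8, 309.7, 322.3, 298.3]
[347.9, 169.4, 347.6, 189.4]
[291.8, 193.1, 291.6, 169.4]
[366.1, 239.4, 368.7, 281.8]
[349.4, 194.3, 308.1, 194.5]
[340.2, 328.7, 359.7, 298.8]
[273.1, 207.8, 371.9, 207.5]
[364.4, 237.5, 280.6, 237.6]
```

```bash
python3 - <<'E'
import cv2
a=cv2.imread('pics/w_n2.png',0)
for y in(190,193,195,197,200,204,215,240,270): print(y,a[y,264:292].tolist(),a[y,352:380].tolist())
E
python3 - <<'E'
import sys;sys.path.insert(0,'.')
from h import *
s=snap('top')
hsv=cv2.cvtColor(s['color'],cv2.COLOR_RGB2HSV)
m=cv2.inRange(hsv,(15,120,80),(35,255,255))
for c in cv2.findContours(m,0,2)[0]:
    if cv2.contourArea(c)>300: print(cv2.minAreaRect(c),cv2.minAreaRect(ray(s,c.reshape(-1,2),78.7)[:,:2].astype(np.float32)))
E
```

```text
190 [179, 178, 180, 178, 176, 173, 175, 178, 177, 181, 180, 185, 183, 184, 184, 177, 177, 178, 176, 181, 179, 181, 181, 179, 179, 175, 172, 176] [177, 171, 172, 174, 177, 179, 179, 179, 185, 182, 185, 191, 184, 183, 182, 186, 182, 178, 179, 181, 181, 176, 180, 179, 179, 183, 182, 182]
193 [175, 179, 176, 171, 173, 173, 173, 178, 177, 178, 179, 175, 179, 177, 180, 176, 174, 176, 182, 178, 183, 181, 182, 178, 178, 176, 176, 175] [98, 105, 118, 120, 118, 122, 106, 100, 103, 96, 109, 122, 127, 136, 162, 178, 179, 182, 181, 180, 141, 123, 139, 170, 181, 176, 181, 177]
195 [174, 175, 174, 171, 170, 173, 172, 178, 173, 172, 174, 176, 175, 173, 174, 172, 177, 175, 180, 148, 118, 117, 118, 117, 113, 116, 114, 112] [104, 101, 105, 100, 102, 94, 103, 104, 103, 107, 103, 103, 103, 104, 102, 107, 103, 102, 116, 118, 110, 99, 102, 101, 100, 99, 124, 170]
197 [175, 174, 169, 173, 172, 172, 172, 173, 167, 168, 159, 161, 160, 164, 168, 164, 166, 169, 138, 107, 100, 105, 104, 103, 86, 76, 77, 80] [91, 92, 75, 63, 73, 70, 81, 89, 91, 86, 88, 90, 89, 92, 95, 86, 86, 87, 92, 89, 98, 96, 101, 101, 104, 10
[... 860 characters left out ...]
1, 186, 181, 183, 183, 189, 185, 187, 190, 149, 110, 105, 109, 110, 109, 110, 109, 104, 112, 105, 109, 108, 109] [107, 106, 106, 108, 105, 105, 106, 102, 106, 100, 110, 108, 90, 79, 89, 106, 108, 105, 105, 104, 103, 104, 103, 106, 107, 104, 105, 105]
270 [184, 187, 185, 188, 187, 189, 190, 189, 192, 188, 190, 189, 149, 90, 64, 66, 72, 73, 70, 68, 71, 68, 69, 71, 66, 70, 71, 65] [64, 73, 67, 70, 68, 66, 67, 67, 65, 66, 69, 66, 65, 69, 68, 68, 83, 106, 106, 113, 107, 115, 122, 112, 121, 120, 113, 90]
((289.9314270019531, 302.52880859375), (30.39918327331543, 32.86038589477539), 3.814074993133545) ((458.9001159667969, 50.2388916015625), (63.68064498901367, 68.54412841796875), 87.42716979980469)
```

```bash
python3 -c "
from bench import r
print(r.hand_in())"
```

```text
the job is handed in; nothing more can be done
None
```

Both offcuts are nested V-up in the angles of their own metal, brass first and then steel after turning it in the red rest. By the camera checks each is fully home and centred to within about 1 mm, and the job is handed in at about 29 s of robot time.

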